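# Fit the spare fuse and snap the fuse base's cover on

### The arm

A 6-joint arm with a two-finger parallel gripper is mounted at the origin on a cart in front of the work surface, level with it; the furniture and walls round the work are solid. World frame = base frame: x ahead of the robot, y to its left, z up, the work surface at z = 0. Lengths are in m, angles in rad, forces in N, time in s.
With the tool pointing down it reaches from about 0.3 to 0.75 m from the base axis. Payload 8.5 kg.
Tool frame: the origin (TCP) lies on the centre line of the jaws, within the pads' length; the fingertips stand 8 mm ahead of it and the grasp point (between the pads) lies 11 mm behind it; x points along the fingers, y is the direction in which the jaws open and shut, and the axes are right-handed (so a half turn about x gives the same grasp; the last joint's range is limited). The gripper opens to 88 mm and grips with 3 to 60 N. Pads are 18 mm wide; open, the fingers measure 123 mm over their backs; the gripper's body (75 mm by 187 mm) begins 45 mm behind the grasp point.
Start: joints at [-0.215, 0.381, 1.297, -0, 1.464, -0.215], TCP at [0.55, 0, 0.247] pointing down, gripper open.
Joint ranges: [-3.11, 3.11], [-0.89, 2.33], [0.22, 2.48], [-1.42, 4.56], [0.17, 2.85], [-2.88, 2.88]. Speed limits (rad/s): [2.39, 2.39, 3.14, 3.14, 3.14, 3.14].

### API

Orientations are given as a unit quaternion [x, y, z, w].
In Python, from cell import r gives the robot as it stands.
- The arm moves only by the tool arm_command, never from a script. Its argument "series" is text: rows parted by semicolons, each of 5 numbers parted by spaces: the shift along the tool's x, y, z in mm, then the turn about the tool's x in rad, then the opening, from 0 (shut) to 1 (fully open). In form: dx dy dz spin jaw; .... A call has exactly 10 rows; each row is the pose to reach, as a shift and turn from the pose commanded when the call began, along the tool's axes at that moment; what a row does not reach only later rows make up. A row lasts 1/12 s, in which the tool goes at most 41.7 mm and 7.16 degrees, less where a joint would pass 70% of its speed; a pose out of reach is approached as far as the arm can. A call with a gripper value outside its range is refused whole. The fingers move at their own pace and stop on an object; "squeeze" is the grip in N (left out, the last holds). Time passes only in rows, so rows that repeat a pose let the fingers close, or fill a call up. It gives the time, the measured TCP pose, the force and the opening at its end, in the units of the state.
- r.get_obs(): the state, without advancing time (a new reading comes with each control period).
- r.snapshot(name): name is "scene" or "side" or "wrist"; returns a dict with "image" (480x640x3 uint8, red, green, blue), "mtx" (3x3 intrinsics, pixels), "k1" (the pictures are not rectified: a ray, as slopes to the right and down, at radius r is drawn at 1 + k1 r^2 times it, then the intrinsics apply), "xyz" and "orientation" of the camera in the world. Camera axes: x right, y down, z forward; pixel columns grow to the right and rows downward; lengths in m; the calibration is good to about 2 mm. A picture is of the moment at which its call begins. There is no depth.
- r.finish_job(): hands the job in, once; it reports no verdict.
The state is a dict: "time_s": time; "qpos": joint angles; "joint_velocities": joint speeds; "joint_efforts": joint torques, N m; "ee_pos": TCP position; "tcp_rot": TCP orientation; "contact_force": force on the tool from outside, world axes, zero at the start; "torque": the same for the moment, N m; "opening": opening from 0.0 (shut) to 1.0 (fully open).
Only numpy, scipy, OpenCV 4.12 (cv2) and the standard library are available. Lean on these libraries where they do the work, as an engineer would, in place of code of your own. Each camera call takes 0.05 s, during which the arm holds its last target.

### The job

Take the spare fuse out of the wooden spares block and push it fully home in the empty opening of the three-pole fuse base. Then set the cover squarely over the base and press it down until both spring clips snap over its end catches, and keep pressing: finish while still holding the cover pressed fully down against its seal, so that a mate can put the screws in. Leave the other things on the bed where they are.

Things in the scene. Friction and masses are not known exactly. Their poses are not given: they have to be found in the camera images.
- fuse: Cartridge fuse, a rod 14 mm in diameter and 51 mm long (white ceramic barrel, steel end caps, edges bevelled 2 mm). Starts upright in a 16 mm hole, 16 mm deep, of the wooden spares block, standing 35 mm proud of the block. Origin: centre of its lower end; z along the rod.
- spares_block: Drilled wooden block fixed to the bed, 46 x 84 mm (x, y) and 24 mm high, origin at the centre of its underside. Two 16 mm holes at y = +20 mm (holds the spare fuse, its foot 8 mm above the bed) and y = -20 mm (empty) in its own frame.
- fuse_base: Open three-pole fuse base, grey plastic, fixed to the bed; origin at the centre of its underside, y along the long side. Plinth 100 x 134 mm (x, y), 16 mm high, with screw ears to x = +-69 mm; on it an upstand 76 x 120 mm whose walls lean in to 68 x 112 mm at the rim, 34 mm above the bed. A sprung steel clip stands at each y end.
- opening (a point): Mouth centre of the empty one of three poles in a black insert, 28 mm above the bed, at y = -32 mm of fuse_base; fuses at y = 0 and +32 stand up to 61 mm above the bed, 4 mm ridges between poles. Hole 15.5 mm wide, 2 mm bevel, 18 mm deep: a fuse fully home has its lower end 18 mm below this point and stands 33 mm proud.
- cover: Loose hollow grey plastic hood, about 0.18 kg, standing upright on the bed, open side down: 86 (x) by 130 (y) mm, 54 mm high, walls 3 mm, foot flanges 93 mm over x; at the foot of each y end a wedge-shaped catch, 30 mm wide, reaches to y = +-71.5 mm, its top 9 mm above the foot. Fits either way round. Origin: centre of the open lower edge; z up.
- cover_seat (a point): Where the cover's origin lies when the cover is fully home (16 mm above the bed, axes as fuse_base; 2 mm play each side). Lowered over it, the foot passes the upstand's rim at 18 mm over the seat (the leaning walls centre it) and the catches push the clips out from about 15 mm; the clips snap in over the catches between 9 and 4 mm, the seal is met at 5 mm.
- clip_left (a joint): Angle of the spring clip at the +y end of fuse_base (24 mm wide, y from 67 to 78 mm, top 42 mm above the bed), rad: 0 = sprung in (free, or snapped over the catch); pushed out to about 0.2 as the catch passes.
- clip_right (a joint): The same for the clip at the -y end.
- seal (a joint): How far the rubber seal (a frame 5 mm proud of the plinth) is squeezed, m: 0 free, 0.0015 cover snapped on but not pressed, 0.005 fully home. The push needed rises to about 16 N before the snap, drops suddenly to almost nothing, then rises to about 10 N as the seal is squeezed flat. Let go, the seal lifts the cover 3.5 mm, up against the clips.
- tea_mug: White mug, 95 mm high, at the right rear; leave alone.
- glue_bottle: White squeeze bottle, 205 mm high, at the left; leave alone.
- glue_pot: Metal pot, 105 x 87 x 79 mm, at the left; leave alone.
- spanner: Spanner 211 mm long lying at the bed's front edge; leave alone.
- chisel: Chisel 249 mm long lying in front of the clamp jig; leave alone.
- offcut: Finger-jointed wood block 45 x 122 x 26 mm lying in front of the vice, to the right; leave alone.
- glue_brush: Flat brush 199 mm long lying at the left front; leave alone.
- cover_rib (a point): Top centre of the cover's grip rib, 76 mm above the cover's foot. The rib runs along the cover's y: 14 mm wide (x), 66 mm long (y), 22 mm high above the cover's flat top, which can bear the push.

How it is judged:
On the way, in this order (a step that is already met when the one before it is completed fails the run):
1. the spare fuse is fully home in the base's empty opening, before the cover goes on (z of fuse in the frame of opening below -0.0145 m and horizontal distance between fuse and opening below 0.004 m and angle between fuse's own z axis and vertical below 0.12 rad and horizontal distance between cover and cover_seat above 0.08 m), for 0.2 s.
2. the cover is pressed on and both clips have snapped over its catches (x of cover in the frame of cover_seat between -0.004 and 0.004 m and y of cover in the frame of cover_seat between -0.004 and 0.004 m and angle between the z axis of cover and the z axis of fuse_base, either way round below 0.06 rad and value of joint each of clip_left, clip_right below 0.06 rad and z of fuse in the frame of opening below -0.0145 m and horizontal distance between fuse and opening below 0.004 m and angle between fuse's own z axis and vertical below 0.12 rad and z of cover in the frame of cover_seat below 0.0055 m), for 0.1 s.
At the end, for the whole second after the job is handed in: The fuse stands upright, over 14.5 mm deep and within 4 mm of the opening's axis; the cover is square on the base (4 mm, 0.06 rad), both clips sprung in over its catches (under 0.06 rad), and the robot, touching it, presses it to within 1.8 mm of fully home against the seal (z of fuse in the frame of opening below -0.0145 m and horizontal distance between fuse and opening below 0.004 m and angle between fuse's own z axis and vertical below 0.12 rad and x of cover in the frame of cover_seat between -0.004 and 0.004 m and y of cover in the frame of cover_seat between -0.004 and 0.004 m and angle between the z axis of cover and the z axis of fuse_base, either way round below 0.06 rad and value of joint each of clip_left, clip_right below 0.06 rad and z of cover in the frame of cover_seat below 0.0018 m and contact force between the fingers and cover above 2 N); the arm keeps its last pose, push and grip.
It fails at once if one of the bystanders (mug, glue bottle, pot, spanner, chisel, offcut, brush) is shifted by more than 30 mm (distance of any of tea_mug, glue_bottle, glue_pot, spanner, chisel, offcut, glue_brush from where it was at the start of the episode above 0.03 m).
It also fails if it takes over 64 s, if anything falls off the work surface, if the arm or the gripper's body presses on something with over 40 N, if the wrist force passes 120 N, or if a joint passes its speed limit or range.

## Working session

There is one attempt and no reset: what is moved stays moved. The work goes in short steps, Python scripts to look and compute and a tool call to move; the robot and the scene stay as the last step left them, time stands still between calls to the robot, and variables do not carry over. Pictures are saved under pics/ and viewed, and the job is handed in when it is done.

Besides the shell and the picture viewer there is one more tool, called after "Call:" as name(argument=value, ...), one argument or row to a line, values as JSON. arm_command: Moves the arm, as the interface text tells. Its arguments: {"type":"object","properties":{"series":{"type":"string"},"squeeze":{"type":"number"}},"required":["series"]}

```bash
ls; mkdir -p pics; cat > h.py <<'E'
import numpy as np, cv2
from scipy.spatial.transform import Rotation as R
from cell import r
def snap(n,f):
    s=r.snapshot(n); cv2.imwrite('pics/'+f+'.png',s['image'][:,:,::-1]); np.save('pics/'+f+'.npy',s,allow_pickle=True); return s
def load(f): return np.load('pics/'+f+'.npy',allow_pickle=True).item()
def ray(s,u,v):
    K=s['mtx']; k=s['k1']; xd=np.array([(u-K[0,2])/K[0,0],(v-K[1,2])/K[1,1]]); x=xd.copy()
    for _ in range(30): x=xd/(1+k*(x@x))
    d=R.from_quat(s['orientation']).as_matrix()@np.array([x[0],x[1],1]); return np.array(s['xyz']),d
def onz(s,u,v,z):
    o,d=ray(s,u,v); return o+d*(z-o[2])/d[2]
def proj(s,p):
    c=R.from_quat(s['orientation']).as_matrix().T@(np.array(p)-s['xyz']); x=c[:2]/c[2]; x=x*(1+s['k1']*(x@x)); K=s['mtx']
    return np.array([K[0,0]*x[0]+K[0,2],K[1,1]*x[1]+K[1,2]])
def tri(s1,p1,s2,p2):
    o1,d1=ray(s1,*p1);o2,d2=ray(s2,*p2); t=np.linalg.lstsq(np.c_[d1,-d2],o2-o1,rcond=None)[0]
    a=o1+d1*t[0];b=o2+d2*t[1]; return (a+b)/2,np.linalg.norm(a-b)
E
python3 - <<'E'
from h import *
np.set_printoptions(precision=4,suppress=True)
for n in ['scene','side','wrist']:
    s=snap(n,n+'0'); print(n,s['xyz'],R.from_quat(s['orientation']).as_matrix().tolist(),s['k1'],s['mtx'])
print(r.get_obs())
E
```

```text
pics
scene [-0.1623  0.9451  0.7246] [[-0.729866944716972, -0.3693753520278025, 0.5752009147453174], [-0.6835804925697655, 0.39863202648227636, -0.6114002106973064], [-0.0034573382231947725, -0.8394369284091396, -0.5434461243172498]] -0.0853660965687941 [[446.5178   0.     316.4135]
 [  0.     446.5178 241.3071]
 [  0.       0.       1.    ]]
side [ 0.1262 -0.7756  0.5817] [[0.921977741723847, -0.15209459576029302, 0.3561239639596135], [-0.386651781787157, -0.412358717799492, 0.8249004106530532], [0.021387926655282885, -0.8982357829630659, -0.43899320586783136]] -0.0348147724531445 [[467.722    0.     322.7307]
 [  0.     467.722  251.0459]
 [  0.       0.       1.    ]]
wrist [0.5502 0.0806 0.3841] [[0.999999178747357, 0.0012651704470936728, 0.00020456869629322563], [0.0012660108209073054, -0.9503457326843181, -0.31119348576939754], [-0.00019930181396044585, 0.311193489187108, -0.9503465539298497]] -0.01443849156550467 [[405.4202   0.     320.5966]
 [  0.     405.4202 242.8993]
 [  0.       0.       1.    ]]
{'time_s': 0.15, 'qpos': array([-0.2153,  0.381 ,  1.298 , -0.    ,  1.4636, -0.2153]), 'joint_velocities': array([-0.0007, -0.0001, -0.0025, -0.0027,  0.0001,  0.0003]), 'joint_efforts': array([  0.0028, -43.8084, -22.4613,   0.0713,   0.0343,  -0.0001]), 'ee_pos': array([0.5498, 0.    , 0.2463]), 'tcp_rot': array([ 0.4998,  0.5003, -0.5002,  0.4997]), 'contact_force': array([ 0.6585, -0.2764,  0.4704]), 'torque': array([0.0035, 0.0453, 0.0179]), 'opening': 1.0024425303206912}
```

View pics/scene0.png

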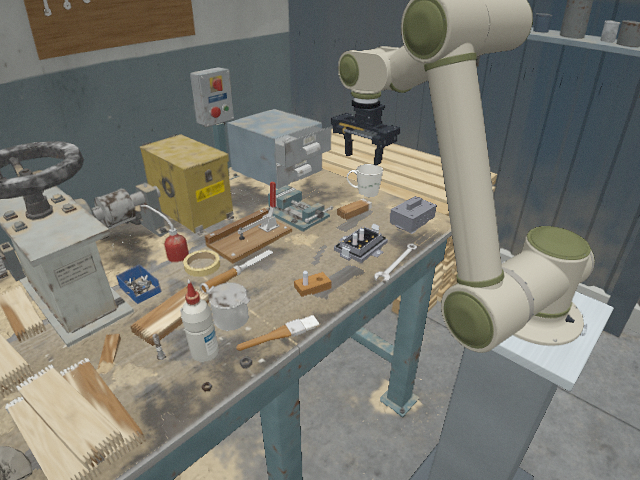

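View pics/side0.png

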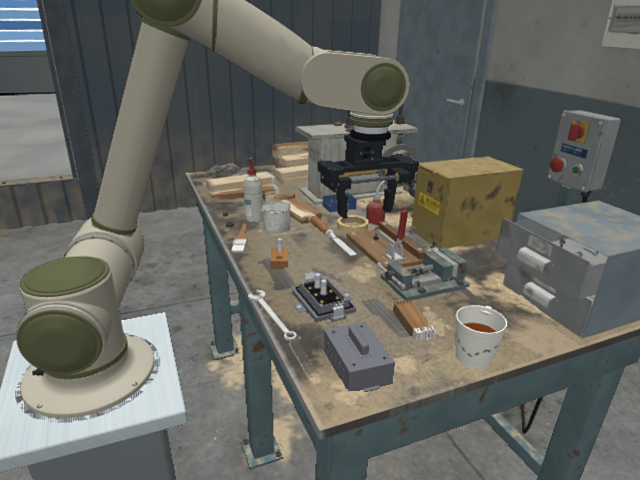

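View pics/wrist0.png

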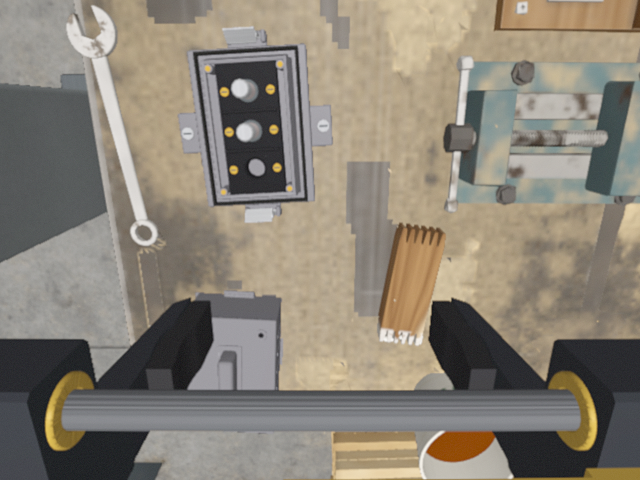

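The wrist view shows the base at (255,125) with its empty opening at about (257,167). The cover is partly hidden at (240,340), and the spares block is only seen in scene (312,284) and side (280,257). I'll zoom in on these.

```bash
python3 - <<'E'
from h import *
w=load('wrist0');s=load('scene0');d=load('side0')
print(R.from_quat(r.get_obs()['tcp_rot']).as_matrix().round(3).tolist())
def crop(im,x,y,W,H,k): return cv2.resize(im['image'][y:y+H,x:x+W,::-1],None,fx=k,fy=k,interpolation=cv2.INTER_CUBIC)
cv2.imwrite('pics/c_w.png',crop(w,165,15,180,220,2.7))
a=crop(s,285,260,60,45,6.5);b=crop(d,255,225,60,45,6.5)
cv2.imwrite('pics/c_f.png',np.hstack([a,b]))
cv2.imwrite('pics/c_cov.png',np.hstack([crop(d,310,310,100,90,4),crop(s,375,185,75,67.5.__int__(),5.33)[:360,:400]]))
E
```

```text
[[-0.001, 1.0, 0.0], [0.0, 0.0, -1.0], [-1.0, -0.001, -0.0]]Traceback (most recent call last):
  File "<stdin>", line 8, in <module>
    return _nx.concatenate(arrs, 1, dtype=dtype, casting=casting)
           ~~~~~~~~~~~~~~~^^^^^^^^^^^^^^^^^^^^^^^^^^^^^^^^^^^^^^^
ValueError: all the input array dimensions except for the concatenation axis must match exactly, but along dimension 0, the array at index 0 has size 360 and the array at index 1 has size 357
```

View pics/c_w.png

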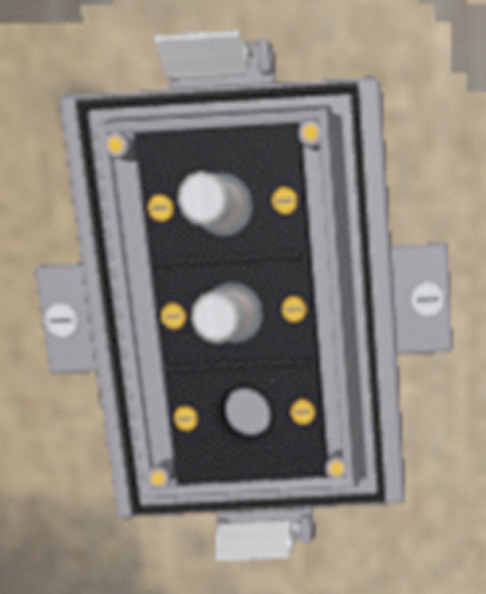

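View pics/c_f.png

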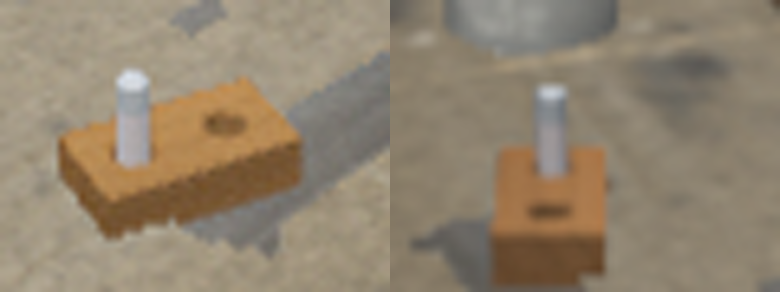

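```bash
python3 - <<'E'
from h import *
np.set_printoptions(precision=4,suppress=True)
w=load('wrist0');s=load('scene0');d=load('side0')
f1=(285+132/6.5,260+78/6.5);f2=(255+161/6.5,225+91/6.5)
print('fuse top',tri(s,f1,d,f2),onz(s,*f1,.059),onz(d,*f2,.059))
g1=(285+225/6.5,260+123/6.5);g2=(255+159/6.5,225+210/6.5)
print('hole',tri(s,g1,d,g2),onz(s,*g1,.024),onz(d,*g2,.024))
W=lambda x,y:(165+x/2.7,15+y/2.7)
for n,p,z in [('open',(247,411),.028),('f0top',(213,319),.061),('f32top',(203,197),.061)]:
    print(n,onz(w,*W(*p),z))
# rim outer corners z=.034? ; insert screws
for n,p in [('s1l',(161,208)),('s1r',(285,200)),('s2l',(173,316)),('s2r',(293,309)),('s3l',(185,419)),('s3r',(303,411))]: print(n,onz(w,*W(*p),.029))
for n,p in [('tl',(116,145)),('tr',(310,132)),('br',(336,468)),('bl',(158,478))]: print(n,onz(w,*W(*p),.034))
for n,p in [('earL',(61,321)),('earR',(428,299))]: print(n,onz(w,*W(*p),.016))
for n,p in [('ptl',(62,98)),('ptr',(378,78)),('pbr',(403,500)),('pbl',(120,515))]: print(n,onz(w,*W(*p),.016))
def crop(im,x,y,W,H): return cv2.resize(im['image'][y:y+H,x:x+W,::-1],(400,360),interpolation=cv2.INTER_CUBIC)
cv2.imwrite('pics/c_cov.png',np.hstack([crop(d,310,310,100,90),crop(s,375,180,80,72)]))
E
```

```text
fuse top (array([0.4699, 0.3151, 0.0576]), np.float64(0.002876225676984036)) [0.4666 0.3172 0.059 ] [0.4707 0.3142 0.059 ]
hole (array([0.456 , 0.278 , 0.0224]), np.float64(0.0035602738176620037)) [0.4523 0.2804 0.024 ] [0.4571 0.2773 0.024 ]
open [0.4943 0.0333 0.028 ]
f0top [0.491  0.0638 0.061 ]
f32top [0.49   0.0965 0.061 ]
s1l [0.4711 0.095  0.029 ]
s1r [0.509  0.0972 0.029 ]
s2l [0.4726 0.0631 0.029 ]
s2r [0.5103 0.0652 0.029 ]
s3l [0.4743 0.0309 0.029 ]
s3r [0.5125 0.0335 0.029 ]
tl [0.4601 0.1123 0.034 ]
tr [0.5176 0.1158 0.034 ]
br [0.5231 0.0159 0.034 ]
bl [0.4654 0.0126 0.034 ]
earL [0.4331 0.0609 0.016 ]
earR [0.5527 0.0678 0.016 ]
ptl [0.4399 0.1274 0.016 ]
ptr [0.5372 0.1329 0.016 ]
pbr [0.5444 0.0016 0.016 ]
pbl [ 0.447  -0.0038  0.016 ]
```

View pics/c_cov.png

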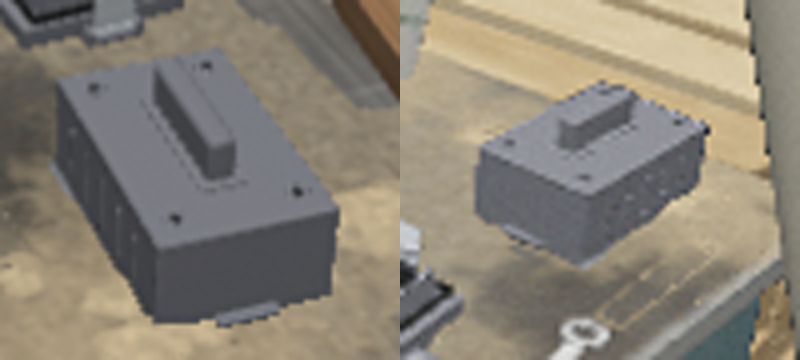

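```bash
python3 - <<'E'
from h import *
np.set_printoptions(precision=4,suppress=True)
s=load('scene0');d=load('side0')
for n,p in [('pot base',(262,229)),('pot baseR',(289,230)),('bottle base',(253,220)),('brush l',(236,250)),('brush far',(243,227))]: print('side',n,onz(d,*p,0))
for n,p in [('pot base',(230,328)),('pot left',(213,318)),('potR',(247,316)),('bottle base',(204,359)),('brush head',(318,322)),('brush end',(237,348))]: print('scene',n,onz(s,*p,0))
# cover top corners z .054: side crop scale 4, scene crop scale 5
S=lambda x,y:(310+x/4,310+y/4); C=lambda x,y:(375+(x-400)/5,180+y/5)
for n,p in [('nearL',(157,248)),('nearR',(338,210)),('farL',(57,85)),('farR',(222,50))]: print('side cov',n,onz(d,*S(*p),.054))
for n,p in [('rib near top',(222,147)),('rib far top',(165,65))]: print('rib',n,onz(d,*S(*p),.076))
for n,p in [('L',(480,150)),('front',(588,194)),('R',(707,127)),('back',(603,83))]: print('scene cov',n,onz(s,*C(*p),.054))
E
```

```text
side pot base [0.4809 0.5274 0.    ]
side pot baseR [0.5573 0.4913 0.    ]
side bottle base [0.4739 0.6084 0.    ]
side brush l [0.3707 0.4086 0.    ]
side brush far [0.4294 0.5629 0.    ]
scene pot base [0.4991 0.5347 0.    ]
scene pot left [0.5556 0.5417 0.    ]
scene potR [0.502  0.4814 0.    ]
scene bottle base [ 0.4641  0.6322 -0.    ]
scene brush head [0.3644 0.3809 0.    ]
scene brush end [ 0.4379  0.5629 -0.    ]
side cov nearL [ 0.4167 -0.2279  0.054 ]
side cov nearR [ 0.5008 -0.2344  0.054 ]
side cov farL [ 0.4225 -0.1057  0.054 ]
side cov farR [ 0.5096 -0.1082  0.054 ]
rib rib near top [ 0.4595 -0.2016  0.076 ]
rib rib far top [ 0.4631 -0.1372  0.076 ]
scene cov L [ 0.4999 -0.0974  0.054 ]
scene cov front [ 0.4205 -0.0968  0.054 ]
scene cov R [ 0.4115 -0.2213  0.054 ]
scene cov back [ 0.4932 -0.2279  0.054 ]
```

Call:
arm_command(
  series="10 -10 -38 0 0.4; 20 -20 -77 0 0.4; 30 -30 -116 0 0.4; 40 -40 -155 0 0.4; 50 -50 -194 0 0.4; 60 -60 -233 0 0.4; 67 -68 -272 0 0.4; 67 -78 -300 0 0.4; 67 -81 -315 0 0.4; 67 -81 -315 0 0.4",
)

```text
time_s: 0.98
ee_pos: [0.4677, 0.3177, 0.1793]
tcp_rot: [0.499, 0.501, -0.499, 0.501]
contact_force: [-1.1, -0.1, 0.9]
opening: 0.4
```

```bash
python3 - <<'E'
from h import *
w=snap('wrist','w1'); print(w['xyz'],r.get_obs()['ee_pos'], r.get_obs()['tcp_rot'])
E
```

```text
[0.46774811 0.39823331 0.31718864] [0.46835358 0.31604874 0.17940133] [ 0.49914076  0.50070969 -0.49954735  0.50060039]
```

View pics/w1.png

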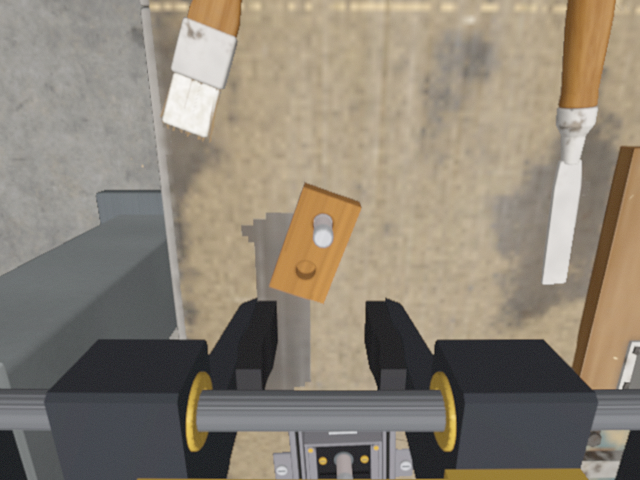

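```bash
python3 - <<'E'
from h import *
np.set_printoptions(precision=4,suppress=True)
w=load('w1'); im=w['image'][205:290,280:350,::-1]
cv2.imwrite('pics/c1.png',cv2.resize(im,None,fx=7,fy=7,interpolation=cv2.INTER_CUBIC))
print(onz(w,323.3,239,.059), onz(w,305.5,269.5,.024))
for n in ['base3']: print()
E
```

```text
[0.47   0.3164 0.059 ] [0.4567 0.2804 0.024 ]
```

View pics/c1.png

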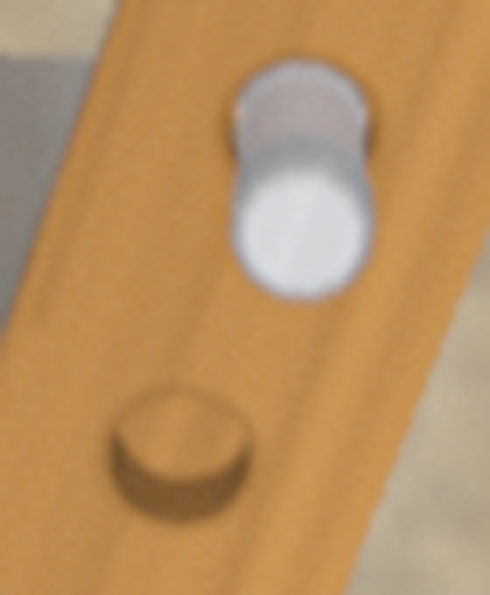

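Call:
arm_command(
  series="35 1.5 -1 -0.056 0.4; 70 1.5 -1 -0.056 0.4; 100 1.5 -1 -0.056 0.4; 120 1.5 -1 -0.056 0.4; 130 1.5 -1 -0.056 0.4; 136 1.5 -1 -0.056 0.4; 136 1.5 -1 -0.056 0.4; 136 1.5 -1 -0.056 0.4; 136 1.5 -1 -0.056 0; 136 1.5 -1 -0.056 0",
  squeeze=20,
)

```text
time_s: 1.87
ee_pos: [0.471, 0.3162, 0.0449]
tcp_rot: [0.487, 0.513, -0.485, 0.514]
contact_force: [0.1, -0.0, -0.4]
opening: 0.277
```

```bash
python3 - <<'E'
from h import *
w=snap('wrist','w2'); print(r.get_obs()['ee_pos'],r.get_obs()['opening'],r.get_obs()['contact_force'])
E
```

```text
[0.47090239 0.31614891 0.04475191] 0.22925220501001128 [-0.50173397  0.11744462  0.64556508]
```

View pics/w2.png

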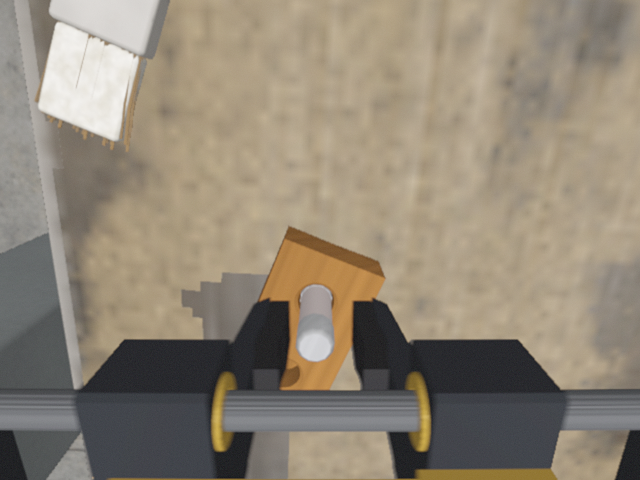

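Call:
arm_command(
  series="0 -0.5 0 0 0; 0 -0.5 0 0 0; 0 -0.5 0 0 0; 0 -0.5 0 0 0; -6 -0.5 0 0 0; -15 -0.5 0 0 0; -25 -0.5 0 0 0; -35 -0.5 0 0 0; -45 -0.5 0 0 0; -45 -0.5 0 0 0",
  squeeze=25,
)

```text
time_s: 2.75
ee_pos: [0.4708, 0.3164, 0.0912]
tcp_rot: [0.487, 0.513, -0.485, 0.514]
contact_force: [0.8, 0.5, -0.6]
opening: 0.152
```

```bash
python3 - <<'E'
from h import *
w=snap('wrist','w3'); o=r.get_obs();print(o['ee_pos'],o['opening'],o['contact_force'],R.from_quat(o['tcp_rot']).as_matrix())
E
```

```text
[0.47042432 0.31617806 0.09008573] 0.14840231299185574 [-0.27215876 -0.44370948 -0.43189559] [[ 2.27041791e-03  9.98429847e-01  5.59704022e-02]
 [ 9.44250820e-04  5.59683810e-02 -9.98432095e-01]
 [-9.99996977e-01  2.31970821e-03 -8.15696587e-04]]
```

View pics/w3.png

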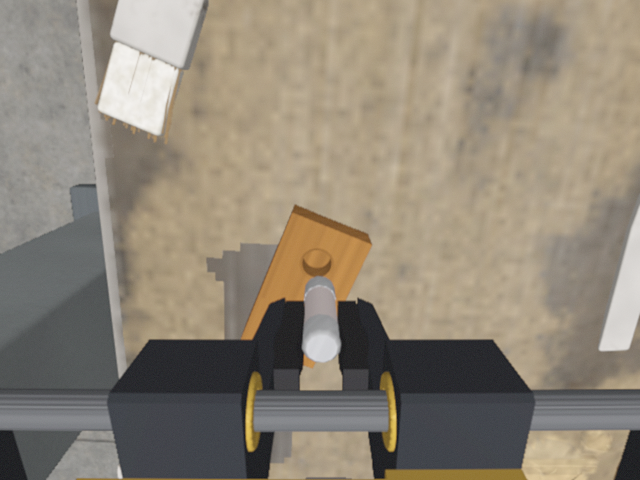

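Call:
arm_command(
  series="-12 1 32 0 0; -24 2 70 0 0; -32 3 110 0 0; -32 4 150 0 0; -32 5 190 0 0; -32 6 228 0 0; -32 7 258 0 0; -32 7.6 276 0 0; -32 7.6 284 0 0; -32 7.6 284.5 0 0",
)

```text
time_s: 3.63
ee_pos: [0.4935, 0.0312, 0.1205]
tcp_rot: [0.486, 0.513, -0.486, 0.513]
contact_force: [-0.6, -0.0, -0.1]
opening: 0.149
```

Call:
arm_command(
  series="0 0 0 0 0; 0 0 0 0 0; 0 0 0 0 0; 0 0 0 0 0; 0 0 0 0 0; 0 0 0 0 0; 0 0 0 0 0; 0 0 0 0 0; 0 0 0 0 0; 0 0 0 0 0",
)

```text
time_s: 4.47
ee_pos: [0.4935, 0.0323, 0.1207]
tcp_rot: [0.486, 0.514, -0.486, 0.514]
contact_force: [-0.3, 0.1, -0.6]
opening: 0.152
```

```bash
python3 - <<'E'
from h import *
w=snap('wrist','w4'); o=r.get_obs();print(o['ee_pos'],o['opening'],o['contact_force'],R.from_quat(o['tcp_rot']).as_matrix().round(4))
snap('scene','s4');snap('side','d4')
E
```

```text
[0.49349148 0.03232661 0.12075809] 0.14778559029101335 [-0.28937118 -0.0925656  -0.64016369] [[ 0.      0.9984  0.0559]
 [-0.      0.0559 -0.9984]
 [-1.      0.      0.    ]]
```

View pics/w4.png

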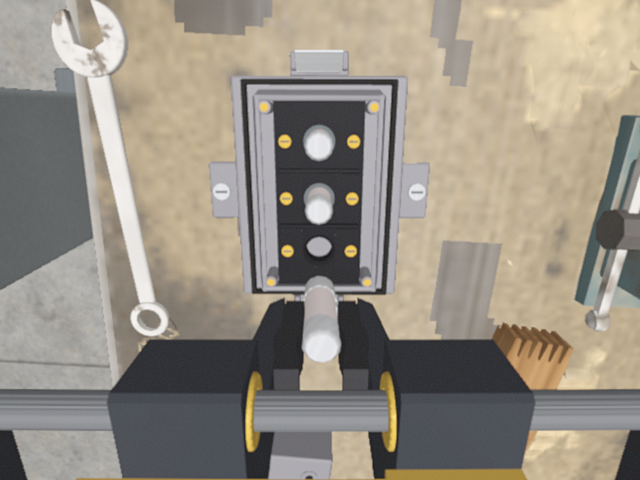

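```bash
python3 - <<'E'
from h import *
w=load('w4'); im=w['image'][225:370,265:375,::-1]
cv2.imwrite('pics/c4.png',cv2.resize(im,None,fx=4,fy=4,interpolation=cv2.INTER_CUBIC))
s=load('s4');d=load('d4')
cv2.imwrite('pics/c4s.png',np.hstack([cv2.resize(s['image'][200:275,315:405,::-1],(390,325),interpolation=cv2.INTER_CUBIC),cv2.resize(d['image'][245:320,285:375,::-1],(390,325),interpolation=cv2.INTER_CUBIC)]))
E
```

```text
(no output)
```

View pics/c4.png

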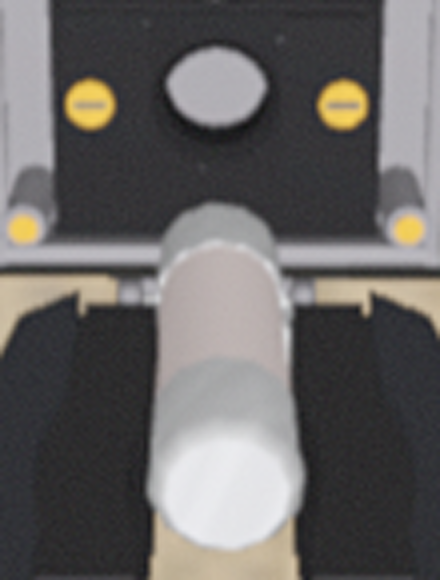

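View pics/c4s.png

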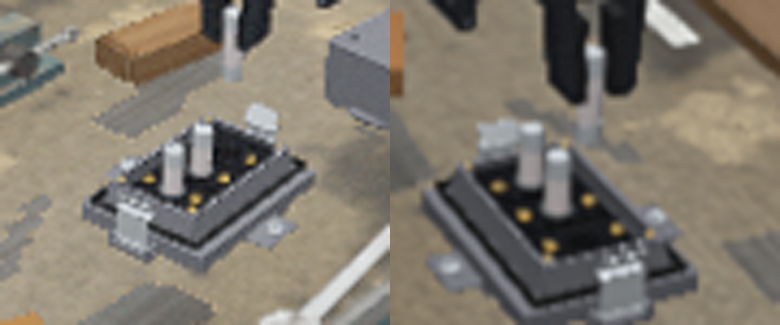

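```bash
python3 - <<'E'
from h import *
np.set_printoptions(precision=4,suppress=True)
w=load('w4'); C=lambda x,y:(265+x/4,225+y/4)
zb=.1207-.0368
print('cam',w['xyz'])
print('top',onz(w,*C(228,497),zb+.051))
print('bot far',onz(w,*C(219,203),zb+.002)-[0,.007,0],onz(w,*C(219,203),zb)-[0,.005,0])
for y in (270,350): print('sides mid',onz(w,*C(161,y),zb+.015),onz(w,*C(283,y),zb+.015))
print('hole',onz(w,*C(217,86),.028))
im=w['image'][225:260,300:340].mean(2); 
u=lambda x,y:(265+x/4,225+y/4)
for n,p in [('l',(90,104)),('r',(344,104))]: print(n,onz(w,*u(*p),.029))
for n,p in [('earL',(221,191.5)),('earR',(417.5,192))]: print(n,onz(w,*p,.016))
for n,p in [('s1',(285,141.5)),('s1r',(353,141.5)),('s2',(286,198.5)),('s2r',(352,198.5))]: print(n,onz(w,*p,.029))
s=load('s4');d=load('d4')
S=lambda x,y:(315+x*90/390,200+y*75/325);D=lambda x,y:(285+(x-390)*90/390,245+y*75/325)
print('fuse bottom',tri(s,S(231,79),d,D(590,142)))
print('f0 top',tri(s,S(204,127),d,D(532,126)))
E
```

```text
cam [0.4892 0.1128 0.2586]
top [0.4944 0.033  0.1349]
bot far [0.4932 0.0334 0.0859] [0.4932 0.0345 0.0839]
sides mid [0.4871 0.0376 0.0989] [0.5002 0.0384 0.0989]
sides mid [0.4875 0.028  0.0989] [0.5009 0.0288 0.0989]
hole [0.4931 0.035  0.028 ]
l [0.4742 0.0314 0.029 ]
r [0.5123 0.0336 0.029 ]
earL [0.432  0.0627 0.016 ]
earR [0.5508 0.0691 0.016 ]
s1 [0.4708 0.0953 0.029 ]
s1r [0.5082 0.0974 0.029 ]
s2 [0.4723 0.0634 0.029 ]
s2r [0.5103 0.0655 0.029 ]
fuse bottom (array([0.4941, 0.0306, 0.0829]), np.float64(0.004504828841523849))
f0 top (array([0.481 , 0.0755, 0.0712]), np.float64(0.004992749417820517))
```

Call:
arm_command(
  series="15 -0.5 0.6 0 0; 30 -0.5 0.6 0 0; 42 -0.5 0.6 0 0; 50 -0.5 0.6 0 0; 54 -0.5 0.6 0 0; 57 -0.5 0.6 0 0; 59 -0.5 0.6 0 0; 61 -0.5 0.6 0 0; 63 -0.5 0.6 0 0; 63 -0.5 0.6 0 0",
  squeeze=35,
)

```text
time_s: 5.45
ee_pos: [0.493, 0.0317, 0.0577]
tcp_rot: [0.486, 0.514, -0.486, 0.514]
contact_force: [-0.7, 0.1, -0.4]
opening: 0.144
```

```bash
python3 - <<'E'
from h import *
w=snap('wrist','w5'); o=r.get_obs();print(o['ee_pos'],o['opening'],o['contact_force'],o['torque'])
cv2.imwrite('pics/c5.png',cv2.resize(w['image'][190:370,250:390,::-1],None,fx=3,fy=3,interpolation=cv2.INTER_CUBIC))
E
```

```text
[0.49308181 0.03171243 0.05785065] 0.1448859145235754 [-0.47152209  0.24226123  0.30139317] [ 0.03636764 -0.02951699  0.0075791 ]
```

View pics/c5.png

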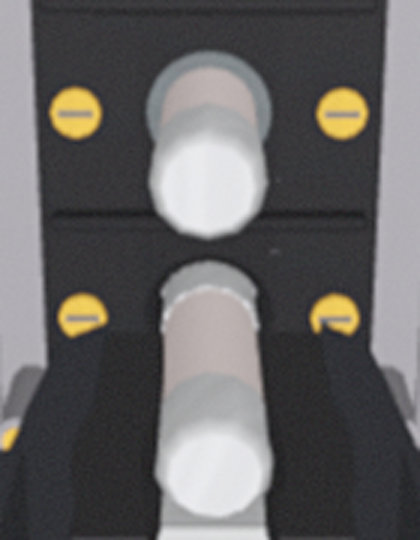

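Call:
arm_command(
  series="2 0 0 0 0; 4 0 0 0 0; 6 0 0 0 0; 8 0 0 0 0; 9 0 0 0 0; 10 0 0 0 0; 11 0 0 0 0; 12 0 0 0 0; 13 0 0 0 0; 13 0 0 0 0",
)

```text
time_s: 6.33
ee_pos: [0.4934, 0.0317, 0.0461]
tcp_rot: [0.486, 0.513, -0.485, 0.514]
contact_force: [-3.9, 0.5, 16.8]
opening: 0.146
```

```bash
python3 - <<'E'
from h import *
w=snap('wrist','w6'); o=r.get_obs();print(o['ee_pos'],o['opening'],o['contact_force'],o['torque'])
cv2.imwrite('pics/c6.png',cv2.resize(w['image'][170:370,250:390,::-1],None,fx=3,fy=3,interpolation=cv2.INTER_CUBIC))
E
```

```text
[0.49341186 0.03164468 0.04614508] 0.14796939430709896 [-2.87727873  0.44960801 16.52896948] [0.00483443 0.76603724 0.02242006]
```

View pics/c6.png

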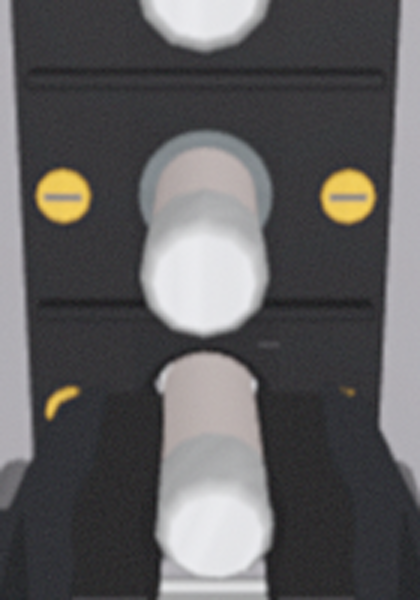

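Call:
arm_command(
  series="0 0 0 0 0.35; 0 0 0 0 0.35; 0 0 0 0 0.35; 0 0 0 0 0.35; -10 0 0 0 0.35; -30 0 0 0 0.35; -60 0 0 0 0.35; -90 0 0 0 0.4; -110 0 0 0 0.4; -110 0 0 0 0.4",
)

```text
time_s: 7.22
ee_pos: [0.4945, 0.0316, 0.1583]
tcp_rot: [0.487, 0.512, -0.484, 0.516]
contact_force: [0.5, 0.3, 0.6]
opening: 0.402
```

```bash
python3 - <<'E'
from h import *
w=snap('wrist','w7'); o=r.get_obs();print(o['ee_pos'],o['opening'],o['contact_force'])
d=snap('side','d7');s=snap('scene','s7')
cv2.imwrite('pics/c7.png',cv2.resize(w['image'][60:310,200:440,::-1],None,fx=2,fy=2,interpolation=cv2.INTER_CUBIC))
cv2.imwrite('pics/c7s.png',np.hstack([cv2.resize(s['image'][200:275,315:405,::-1],(390,325),interpolation=cv2.INTER_CUBIC),cv2.resize(d['image'][245:320,285:375,::-1],(390,325),interpolation=cv2.INTER_CUBIC)]))
E
```

```text
[0.49366922 0.03165536 0.15605858] 0.39961306089186927 [-1.77458848 -0.29701508 -1.53471322]
```

View pics/c7.png

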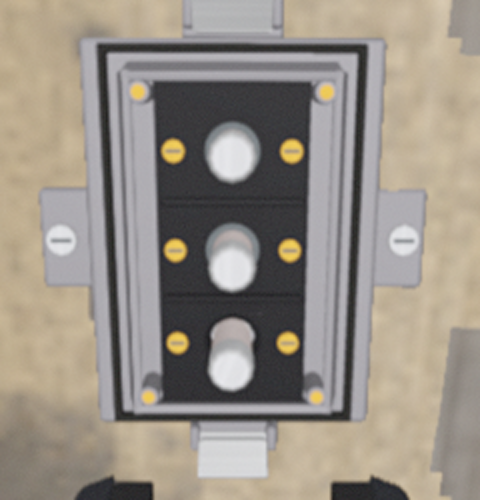

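View pics/c7s.png

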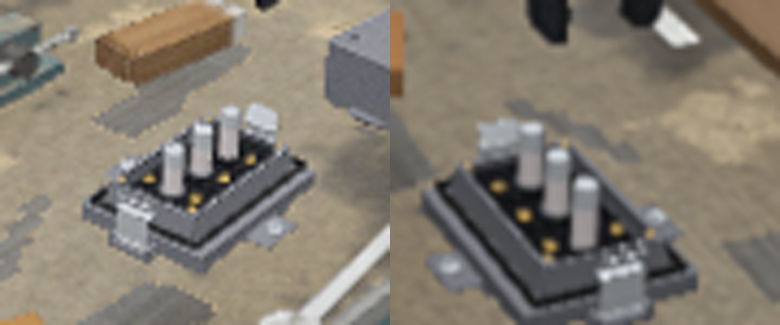

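```bash
python3 - <<'E'
from h import *
np.set_printoptions(precision=4,suppress=True)
w=load('w7'); C=lambda x,y:(200+x/2,60+y/2)
for n,a,b,z in [('ear',(61,240.5),(404,240.5),.016),('s3',(178,342.5),(288,342.5),.029),('s2',(175.5,250.5),(290,250.5),.029),('s1',(173,151),(291.5,151),.029)]:
    A=onz(w,*C(*a),z);B=onz(w,*C(*b),z);print(n,(A+B)/2,np.arctan2(*(B-A)[[1,0]]))
for p in [(232,370),(232.5,267),(232,157)]: print('top',onz(w,*C(*p),.061))
E
```

```text
ear [0.4913 0.0656 0.016 ] 0.056083322148640806
s3 [0.4932 0.0327 0.029 ] 0.05509718024043345
s2 [0.4913 0.0644 0.029 ] 0.05599077330331496
s1 [0.4895 0.0964 0.029 ] 0.056884767106000184
top [0.4929 0.0334 0.061 ]
top [0.4913 0.0653 0.061 ]
top [0.4894 0.0966 0.061 ]
```

Call:
arm_command(
  series="-8 -5 25 0.02 0.6; -16 -10 50 0.04 0.6; -24 -15 80 0.06 0.6; -24 -22 110 0.08 0.6; -24 -30 140 0.1 0.6; -24 -37 165 0.106 0.6; -24 -42 184 0.106 0.6; -24 -43.5 192 0.106 0.6; -24 -43.5 194.5 0.106 0.6; -24 -43.5 194.5 0.106 0.6",
)

```text
time_s: 8.2
ee_pos: [0.4604, -0.1647, 0.1779]
tcp_rot: [-0.512, -0.488, 0.513, -0.487]
contact_force: [0.4, -0.0, 0.3]
opening: 0.603
```

```bash
python3 - <<'E'
from h import *
w=snap('wrist','w8'); o=r.get_obs();print(o['ee_pos'],o['opening'],o['contact_force'])
E
```

```text
[ 0.46048602 -0.16412261  0.1780934 ] 0.6039300845224278 [-0.14440809  0.00478268  0.74679108]
```

View pics/w8.png

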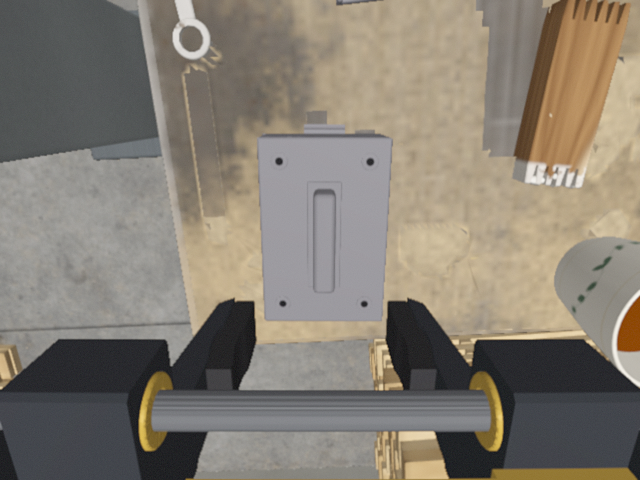

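```bash
python3 - <<'E'
from h import *
np.set_printoptions(precision=4,suppress=True)
w=load('w8')
print(w['xyz'])
cv2.imwrite('pics/c8.png',cv2.resize(w['image'][105:330,250:400,::-1],None,fx=2.6,fy=2.6,interpolation=cv2.INTER_CUBIC))
P={}
for n,p in [('hlt',(279,161.5)),('hrt',(369.5,161.5)),('hrb',(364,304)),('hlb',(282.5,303.5)),('ctl',(259,137)),('ctr',(391.5,137)),('cbr',(383,320)),('cbl',(264.5,320))]: P[n]=onz(w,*p,.054);print(n,P[n])
print(np.mean([P[k] for k in P if k[0]=='h'],0),np.mean([P[k] for k in P if k[0]=='c'],0))
for n,p in [('rib top',(324,191)),('rib bot',(324,292))]: print(n,onz(w,*p,.076))
o=r.get_obs();print(R.from_quat(o['tcp_rot']).as_matrix().round(4))
E
```

```text
[ 0.4649 -0.0843  0.3158]
hlt [ 0.4368 -0.1138  0.054 ]
hrt [ 0.4945 -0.1167  0.054 ]
hrb [ 0.4894 -0.2171  0.054 ]
hlb [ 0.4312 -0.2139  0.054 ]
ctl [ 0.4255 -0.0981  0.054 ]
ctr [ 0.5084 -0.1022  0.054 ]
cbr [ 0.5029 -0.2307  0.054 ]
cbl [ 0.4171 -0.2264  0.054 ]
[ 0.463  -0.1654  0.054 ] [ 0.4635 -0.1643  0.054 ]
rib top [ 0.4646 -0.1301  0.076 ]
rib bot [ 0.4615 -0.1961  0.076 ]
[[-0.0011  0.9988 -0.0497]
 [ 0.001  -0.0497 -0.9988]
 [-1.     -0.0012 -0.001 ]]
```

View pics/c8.png

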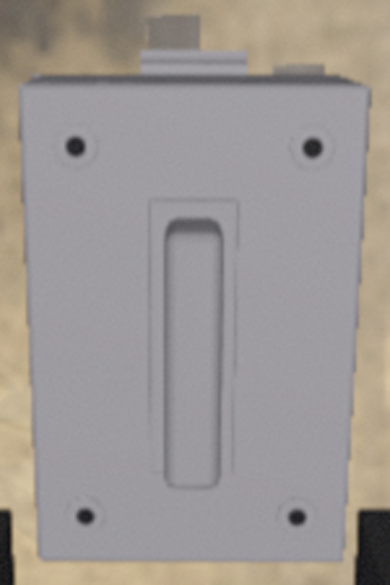

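Call:
arm_command(
  series="30 2.5 0.5 0 0.45; 60 2.5 0.5 0 0.45; 85 2.5 0.5 0 0.4; 100 2.5 0.5 0 0.4; 108 2.5 0.5 0 0.4; 112 2.5 0.5 0 0.4; 113.5 2.5 0.5 0 0.4; 113.5 2.5 0.5 0 0; 113.5 2.5 0.5 0 0; 113.5 2.5 0.5 0 0",
  squeeze=40,
)

```text
time_s: 9.08
ee_pos: [0.4633, -0.1656, 0.066]
tcp_rot: [0.512, 0.487, -0.512, 0.488]
contact_force: [0.7, -0.4, 0.8]
opening: 0.195
```

Call:
arm_command(
  series="0 0 0 0 0; 0 0 0 0 0; 0 0 0 0 0; 0 0 0 0 0; -3 0 0 0 0; -8 0 0 0 0; -14 0 0 0 0; -20 0 0 0 0; -20 0 0 0 0; -20 0 0 0 0",
  squeeze=40,
)

```text
time_s: 9.92
ee_pos: [0.4631, -0.1656, 0.0856]
tcp_rot: [0.512, 0.487, -0.512, 0.488]
contact_force: [-0.3, 0.5, -2.3]
opening: 0.157
```

```bash
python3 - <<'E'
from h import *
w=snap('wrist','w9'); o=r.get_obs();print(o['ee_pos'],o['opening'],o['contact_force'],o['torque'],R.from_quat(o['tcp_rot']).as_matrix().round(4))
d=snap('side','d9');s=snap('scene','s9')
cv2.imwrite('pics/c9s.png',np.hstack([cv2.resize(d['image'][290:400,300:420,::-1],(390,357),interpolation=cv2.INTER_CUBIC),cv2.resize(s['image'][170:280,360:480,::-1],(390,357),interpolation=cv2.INTER_CUBIC)]))
E
```

```text
[ 0.46293003 -0.16553123  0.08534402] 0.15469501712234232 [-0.80830227 -0.09773872 -1.82564711] [-0.03355691 -0.01624621 -0.01832161] [[ 2.000e-04  9.988e-01 -5.000e-02]
 [-1.000e-04 -5.000e-02 -9.988e-01]
 [-1.000e+00  2.000e-04  1.000e-04]]
```

View pics/w9.png

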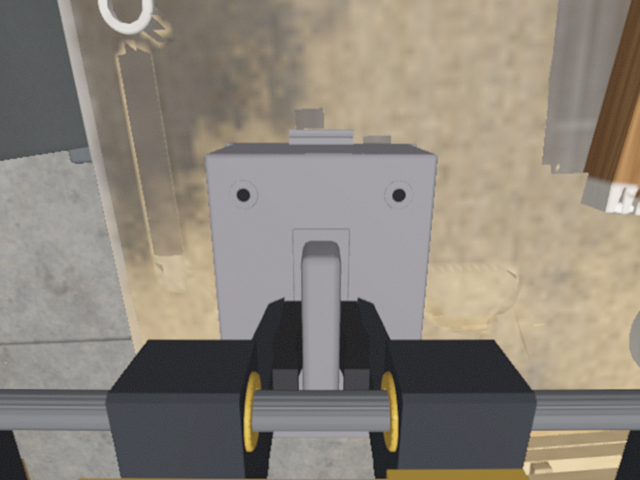

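View pics/c9s.png

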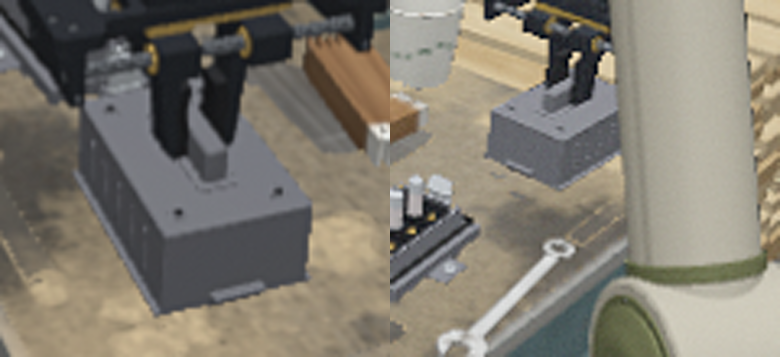

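Call:
arm_command(
  series="-15 0 0 0 0; -35 0 0 0 0; -55 1 -12 -0.01 0; -70 2 -30 -0.02 0; -80 4 -55 -0.03 0; -80 6 -82 -0.04 0; -80 8 -110 -0.055 0; -80 10 -138 -0.07 0; -80 12 -165 -0.085 0; -80 14 -190 -0.1 0",
)

```text
time_s: 10.9
ee_pos: [0.4862, 0.0251, 0.165]
tcp_rot: [0.487, 0.513, -0.487, 0.512]
contact_force: [-0.8, -0.6, -2.5]
opening: 0.155
```

```bash
python3 - <<'E'
from h import *
o=r.get_obs();print(o['ee_pos'],R.from_quat(o['tcp_rot']).as_matrix().round(4))
E
```

```text
[0.48622753 0.0250886  0.16500905] [[-6.000e-04  9.987e-01  5.100e-02]
 [ 2.000e-04  5.100e-02 -9.987e-01]
 [-1.000e+00 -6.000e-04 -2.000e-04]]
```

Call:
arm_command(
  series="0 2 -12 -0.006 0; 0 4 -24 -0.006 0; 0 6 -34 -0.006 0; 0 7 -40 -0.006 0; 0 7 -41 -0.006 0; 0 7 -41 -0.006 0; 0 7 -41 -0.006 0; 0 7 -41 -0.006 0; 0 7 -41 -0.006 0; 0 7 -41 -0.006 0",
)

```text
time_s: 11.73
ee_pos: [0.4914, 0.0644, 0.1652]
tcp_rot: [0.486, 0.514, -0.486, 0.514]
contact_force: [0.3, 0.9, -2.0]
opening: 0.155
```

```bash
python3 - <<'E'
from h import *
w=snap('wrist','w10'); o=r.get_obs();print(o['ee_pos'],o['opening'],o['contact_force'],R.from_quat(o['tcp_rot']).as_matrix().round(4))
d=snap('side','d10');s=snap('scene','s10')
cv2.imwrite('pics/c10.png',np.hstack([cv2.resize(d['image'][210:330,270:400,::-1],(400,369),interpolation=cv2.INTER_CUBIC),cv2.resize(s['image'][160:280,310:440,::-1],(400,369),interpolation=cv2.INTER_CUBIC)]))
E
```

```text
[0.49139607 0.06453395 0.16528956] 0.15487053221611896 [-0.09600238  0.20397804 -0.86858144] [[ 1.000e-04  9.985e-01  5.550e-02]
 [-0.000e+00  5.550e-02 -9.985e-01]
 [-1.000e+00  1.000e-04  0.000e+00]]
```

View pics/w10.png

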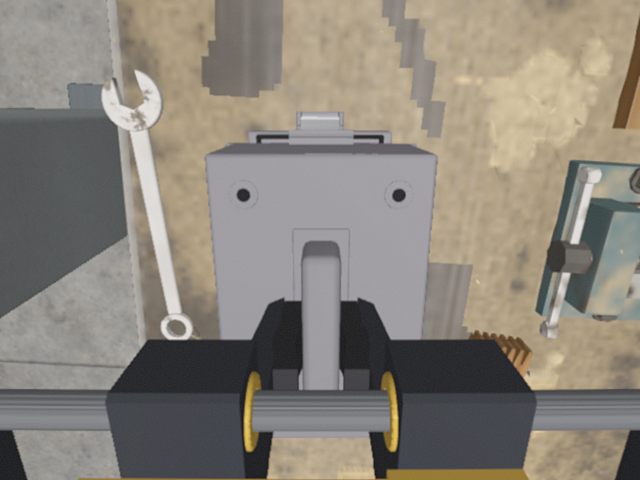

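View pics/c10.png

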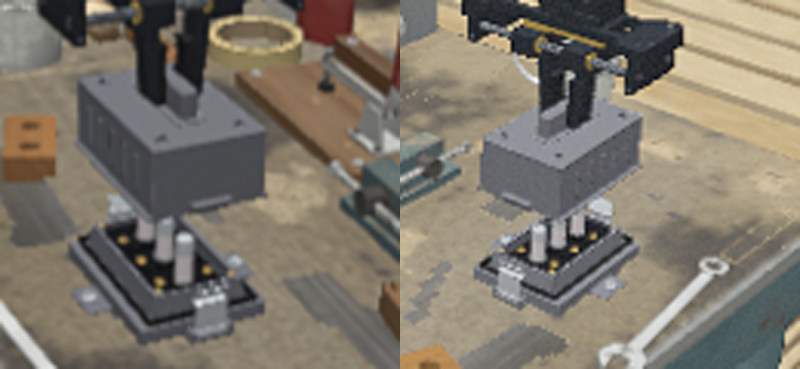

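```bash
python3 - <<'E'
from h import *
np.set_printoptions(precision=4,suppress=True)
w=load('w10');z=.1653-.0655+.054
A=onz(w,243.5,195,z);B=onz(w,399,195,z);yaw=np.arctan2(*(B-A)[[1,0]]);m=(A+B)/2
print(A,B,yaw,m-.05*np.array([-np.sin(yaw),np.cos(yaw),0]),np.linalg.norm(B-A))
A=onz(w,207.5,156,z);B=onz(w,436,156,z);m=(A+B)/2
print(A,B,m-.065*np.array([-np.sin(yaw),np.cos(yaw),0]),np.linalg.norm(B-A))
# top-edge of rib far end
print(onz(w,320.5,242,z+.022)-.033*np.array([-.056,.998,0]))
E
```

```text
[0.4603 0.1132 0.1538] [0.5183 0.1165 0.1538] 0.05644105816540344 [0.4921 0.0649 0.1538] 0.0580676955237435
[0.4473 0.1269 0.1538] [0.53   0.1315 0.1538] [0.4923 0.0643 0.1538] 0.08289584362592273
[0.4915 0.0706 0.1758]
```

Call:
arm_command(
  series="12 -0.4 0 0 0; 25 -0.4 0 0 0; 38 -0.4 0 0 0; 50 -0.4 0 0 0; 57 -0.4 0 0 0; 61 -0.4 0 0 0; 64 -0.4 0 0 0; 66 -0.4 0 0 0; 66 -0.4 0 0 0; 66 -0.4 0 0 0",
)

```text
time_s: 12.72
ee_pos: [0.4912, 0.0648, 0.0996]
tcp_rot: [0.486, 0.514, -0.486, 0.514]
contact_force: [-0.3, -0.0, -2.3]
opening: 0.154
```

```bash
python3 - <<'E'
from h import *
o=r.get_obs();print(o['ee_pos'],o['opening'],o['contact_force'],o['torque'])
d=snap('side','d11');s=snap('scene','s11')
cv2.imwrite('pics/c11.png',np.hstack([cv2.resize(d['image'][210:330,270:400,::-1],(400,369),interpolation=cv2.INTER_CUBIC),cv2.resize(s['image'][160:280,310:440,::-1],(400,369),interpolation=cv2.INTER_CUBIC)]))
E
```

```text
[0.49119302 0.06479547 0.09958496] 0.15355691302441954 [-0.32045514 -0.01288339 -2.28687113] [ 0.03576335 -0.004827    0.03391315]
```

View pics/c11.png

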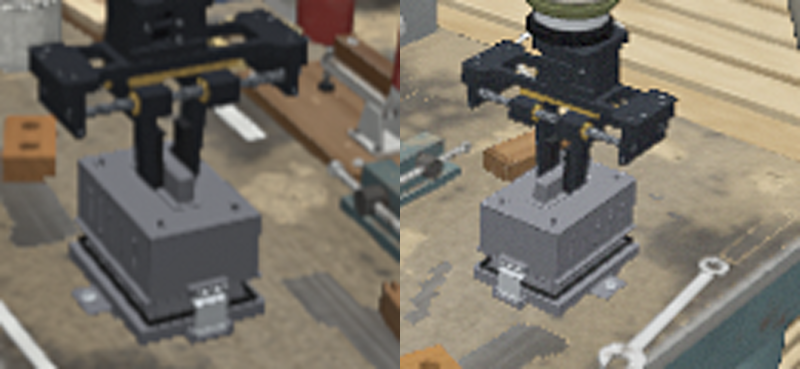

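Call:
arm_command(
  series="1 0 0 0 0; 2 0 0 0 0; 3 0 0 0 0; 4 0 0 0 0; 5 0 0 0 0; 6 0 0 0 0; 7 0 0 0 0; 8 0 0 0 0; 8 0 0 0 0; 8 0 0 0 0",
  squeeze=60,
)

```text
time_s: 13.65
ee_pos: [0.4919, 0.0648, 0.0922]
tcp_rot: [0.486, 0.513, -0.485, 0.515]
contact_force: [0.1, -0.9, 7.7]
opening: 0.157
```

```bash
python3 - <<'E'
from h import *
o=r.get_obs();print(o['ee_pos'],o['opening'],o['contact_force'],o['torque'])
E
```

```text
[0.49185822 0.06476247 0.09218125] 0.15669830440237348 [ 0.12295644 -0.8623242   7.7434852 ] [-0.07110899  0.00666618  0.00907235]
```

Force is 7.7 N with the cover self-centred and the clips starting to open. I'll continue down in small steps.

Call:
arm_command(
  series="1 0 0 0 0; 2 0 0 0 0; 3 0 0 0 0; 4 0 0 0 0; 5 0 0 0 0; 6 0 0 0 0; 7 0 0 0 0; 7 0 0 0 0; 7 0 0 0 0; 7 0 0 0 0",
)

```text
time_s: 14.48
ee_pos: [0.4908, 0.0649, 0.0844]
tcp_rot: [0.486, 0.514, -0.486, 0.514]
contact_force: [-1.8, -0.2, 3.1]
opening: 0.153
```

```bash
python3 - <<'E'
from h import *
o=r.get_obs();print(o['ee_pos'],o['opening'],o['contact_force'],o['torque'])
d=snap('side','d12');s=snap('scene','s12')
cv2.imwrite('pics/c12.png',np.hstack([cv2.resize(d['image'][230:330,280:380,::-1],(400,400),interpolation=cv2.INTER_CUBIC),cv2.resize(s['image'][190:270,325:405,::-1],(400,400),interpolation=cv2.INTER_CUBIC)]))
E
```

```text
[0.4908352  0.06485258 0.0843628 ] 0.15293253240860535 [-1.83257933 -0.20882293  3.11074855] [-0.04209477  0.27173341 -0.01019122]
```

View pics/c12.png

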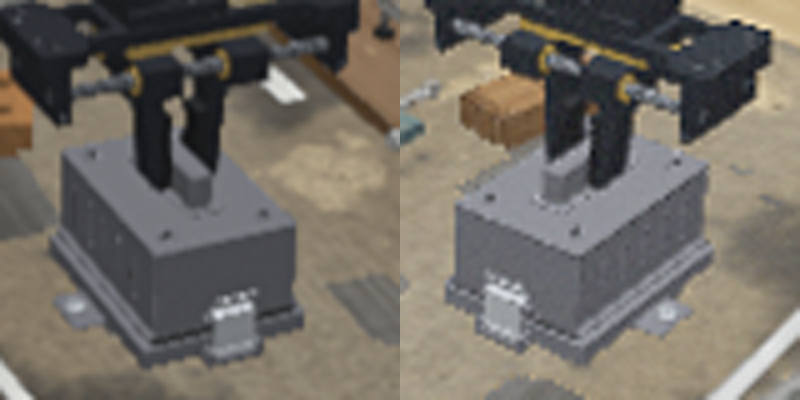

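Call:
arm_command(
  series="0.5 0 0 0 0; 1 0 0 0 0; 1.5 0 0 0 0; 2 0 0 0 0; 2.5 0 0 0 0; 3 0 0 0 0; 3.5 0 0 0 0; 4 0 0 0 0; 4 0 0 0 0; 4 0 0 0 0",
)

```text
time_s: 15.42
ee_pos: [0.4908, 0.0649, 0.0819]
tcp_rot: [0.486, 0.514, -0.486, 0.514]
contact_force: [-9.2, 0.2, 23.8]
opening: 0.154
```

```bash
python3 - <<'E'
from h import *
o=r.get_obs();print(o['ee_pos'],o['opening'],o['contact_force'],o['torque'],R.from_quat(o['tcp_rot']).as_matrix().round(4))
E
```

```text
[0.49079854 0.06486813 0.08187826] 0.15445188256521247 [-9.2299233   0.23491817 23.78655433] [-1.28817110e-03  1.44933171e+00 -2.43824479e-02] [[ 9.000e-04  9.984e-01  5.630e-02]
 [-3.000e-04  5.630e-02 -9.984e-01]
 [-1.000e+00  9.000e-04  3.000e-04]]
```

Call:
arm_command(
  series="0 -0.3 0 0 0; 0 -0.6 0 0 0; 0.3 -0.8 0 0 0; 0.5 -0.8 0 0 0; 0.5 -0.8 0 0 0; 0.5 -0.8 0 0 0; 0.5 -0.8 0 0 0; 0.5 -0.8 0 0 0; 0.5 -0.8 0 0 0; 0.5 -0.8 0 0 0",
)

```text
time_s: 16.25
ee_pos: [0.4908, 0.0648, 0.0819]
tcp_rot: [0.486, 0.513, -0.485, 0.515]
contact_force: [-6.9, 0.9, 27.8]
opening: 0.152
```

```bash
python3 - <<'E'
from h import *
np.set_printoptions(precision=4,suppress=True)
o=r.get_obs();print(o['ee_pos'],o['opening'],o['contact_force'],o['torque'])
d=snap('side','d13');s=snap('scene','s13');w=snap('wrist','w13')
cv2.imwrite('pics/c13.png',np.hstack([cv2.resize(d['image'][230:330,280:380,::-1],(400,400),interpolation=cv2.INTER_CUBIC),cv2.resize(s['image'][190:270,325:405,::-1],(400,400),interpolation=cv2.INTER_CUBIC)]))
cv2.imwrite('pics/c13w.png',cv2.resize(w['image'][60:340,180:460,::-1],(560,560),interpolation=cv2.INTER_CUBIC))
E
```

```text
[0.4908 0.0648 0.0819] 0.15175927153144342 [-6.9469  0.874  27.8417] [0.1164 1.2378 0.0588]
```

View pics/c13.png

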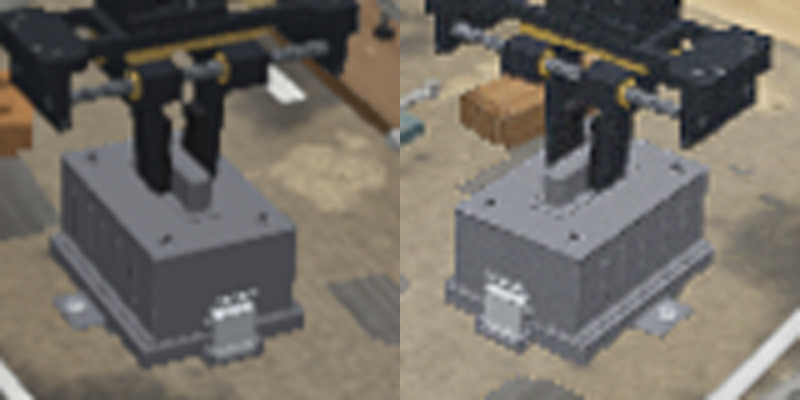

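View pics/c13w.png

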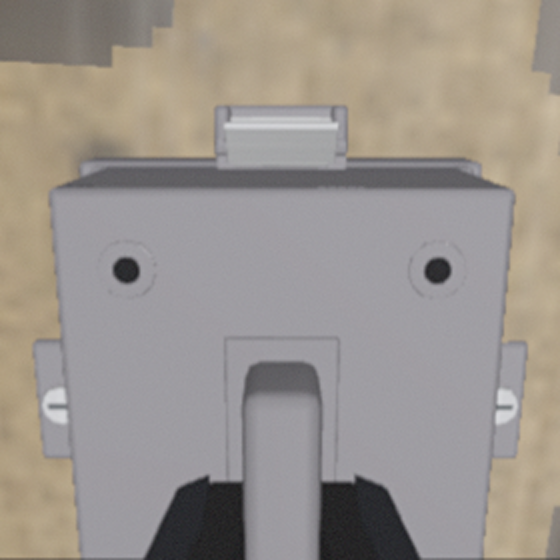

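```bash
python3 - <<'E'
from h import *
a=[]
for b,c,x,y in [('d7','d13',325,290),('s7','s13',335,238)]:
    for f in (b,c): a.append(cv2.resize(load(f)['image'][y:y+35,x:x+35,::-1],(300,300),interpolation=cv2.INTER_CUBIC))
cv2.imwrite('pics/c14.png',np.vstack([np.hstack(a[:2]),np.hstack(a[2:])]))
E
```

```text
(no output)
```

View pics/c14.png

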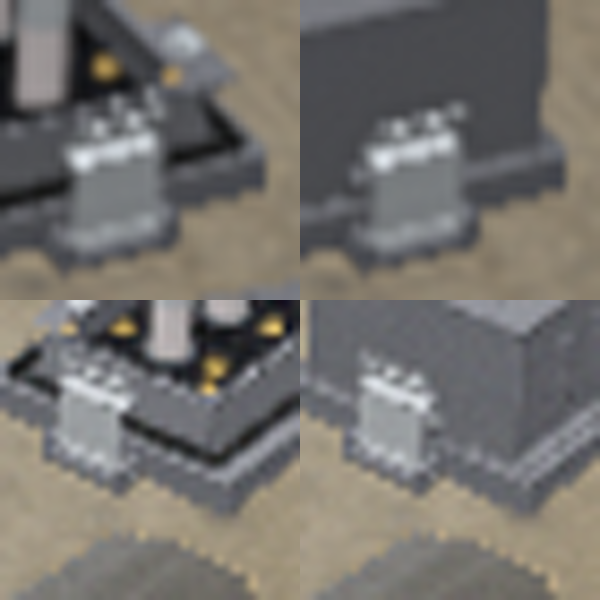

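Both clips sit in the same place as before the cover went on, so they are sprung in. The cover hasn't slipped in the hand. I'm handing in while still pressing.

```bash
python3 - <<'E'
from cell import r
o=r.get_obs();print(o['time_s'],o['ee_pos'],o['contact_force']); print(r.finish_job())
E
```

```text
16.4 [0.49080787 0.06485461 0.08187519] [-8.36325986  2.10799951 27.8817254 ]
the job is handed in; nothing more can be done
None
```

I moved the spare fuse from the block into the empty opening and pressed it home. I then set the cover on the base, pressed it until the clips snapped, and handed in at 16.4 s while still pressing. No verdict was reported, so what follows is from my own measurements.

- **Fuse:** it bottomed at the expected height under about 16.5 N. Its top lines up with the other two fuses in the scene and side views.
- **Cover:** the push dropped from 7.7 N to 3 N partway down, which fits the snap, then rose to about 28 N against a hard stop. The cover had not slipped in the hand, so I put its foot about 0.4 mm above fully home. Its centre and yaw match the base to within about 1 mm.
- **Clips:** both look exactly as they did before the cover went on. I judged them from pictures only, as the clip angles can't be read.
- **Sideways load:** a force of about 7–8 N along x stayed on the tool at the end. My small correction only partly relieved it.
- **Bystanders:** nothing came near the other things on the bed and I saw no contact, but I did not re-measure where they stand.

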